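# Change the label roll in the sample-desk dispenser

### The arm

A 6-joint arm with a two-finger parallel gripper is mounted at the origin on the work surface. World frame = base frame: x ahead of the robot, y to its left, z up, the work surface at z = 0. Lengths are in m, angles in degrees, forces in N, time in s.
With the tool pointing down it reaches from about 0.325 to 0.775 m from the base axis. Payload 5.5 kg.
Tool frame: the origin (TCP) lies at the centre of the arm's flange, where the gripper is bolted on; the fingertips stand 182 mm ahead of it and the grasp point (between the pads) lies 163 mm ahead of it; z points along the fingers, y is the line along which they close (so a half turn about z gives the same grasp; the last joint's range is limited). The gripper opens to 88 mm and grips with 3 to 60 N. Pads are 20 mm wide; open, the fingers measure 115 mm over their backs; the gripper's body (75 mm by 178 mm) begins 61 mm behind the grasp point.
Start: joints at [-67.019, 5.22, 70.514, -0, 104.267, -3.249], TCP at [0.265, -0.538, 0.405] pointing down, gripper open.
Joint ranges: [-164.24, 164.24], [-49.07, 125.15], [9.68, 141.18], [-86.29, 266.29], [3.28, 154.24], [-151.56, 151.56]. Speed limits (degrees/s): [147.25, 147.25, 172.46, 180, 180, 180].

### API

Orientations are given as [roll, pitch, yaw] about the fixed x, y, z axes, in that order (R = Rz(yaw) Ry(pitch) Rx(roll)).
In Python, from station import r gives the robot as it stands. The module is installed in compiled form; this text tells all that it offers. Calls block until the motion is done:
- r.reach(position, orientation): joint-space move of the TCP to a pose.
- r.servo_line(position, rotation=None, speed=0.15): straight line of the TCP; rotation=None keeps the orientation; speed is the mean speed in m/s.
- r.move_joints(angles): joint-space move.
- r.let_go() and r.grab(squeeze=None): open the fingers fully, or close them until they stop; squeeze is the grip in N (None keeps the last).
- r.wait(seconds).
- r.inverse_kinematics(position, orientation): joint angles nearest the present ones, or None.
- r.sense(): the state.
- r.snapshot(name): name is "scene" or "top" or "wrist"; returns a dict with "frame" (400x640x3 uint8, red, green, blue), "fx", "fy", "cx", "cy" (pixels), "R" (3x3) and "t" (3): a world point X has camera coordinates R X + t. Camera axes: x right, y down, z forward; pixel columns grow to the right and rows downward; lengths in m; the calibration is good to about 2 mm. A picture is of the moment at which its call begins. There is no depth.
A pose or a line that the arm cannot do raises r.IKError and nothing moves.
- r.hand_in(): hands the job in; it is judged then, once.
The state is a dict: "clock": time; "joints": joint angles; "joint_vel": joint speeds; "joint_torque": joint torques, N m; "tcp_pos": TCP position; "orientation": TCP orientation; "contact_force": force on the tool from outside, world axes, zero at the start; "torque": the same for the moment, N m; "opening": finger opening in m; "gripper_force": force on a finger pad.
Only numpy, scipy, OpenCV 4.12 (cv2) and the standard library are available. Lean on these libraries where they do the work, as an engineer would, in place of code of your own. Each camera call takes 0.05 s, during which the arm holds its last target. There are 200 camera calls.

### The job

Change the roll in the label dispenser. First take the spent cardboard core out of the cradle and put it in the yellow waste tray; then slide the fresh label roll up off its stand, lay it flat on the blue mat and let go of it, and with a new grip tip it on edge and set it in the dispenser's cradle, resting on both bars and pushed back against the backplate. Leave the tube rack, scanner and gel bottle where they are.

Things in the scene. Friction and masses are not known exactly. Their poses are not given: they have to be found in the camera images.
- dispenser: label dispenser fixed to the desk: grey housing 130 x 100 x 34 mm high with a black reclined roller cradle on top. Origin on the desk, below the housing; its own x points from the open front of the cradle to its backplate, z up.
- cradle: cradle fixed on the dispenser, reclined 32 degrees. Origin in the backplate's front face, midway between the axes of its two steel bars, 62 mm above the desk. Own x: along the bars into the backplate (32 degrees downward), y: across, z: away from the bars, up. Bars: radius 4 mm, at y = -11 and 11, z = 0, x = -58 to 0 mm, clear space outside them. Backplate 44 mm wide, up to z = 47 mm.
- seat (a point): point in the cradle where the centre of a full roll is when it rests on both bars against the backplate (cradle x = -22, y = 0, z = 34 mm); the roll's axis then runs along cradle x.
- core: spent label core: brown cardboard tube, outside diameter 31, inside 25, length 44 mm, 20 g. Origin in its centre, own x along its axis. At the start it lies along the cradle on the two bars, centre about 16 mm above them.
- roll: fresh label roll: white wound ring with a brown core, outside diameter 64, bore 25, 44 mm wide, about 130 g. Origin in its centre, own z along its axis. At the start it sits axis upright on the stand, its centre 30 mm above the desk. The two faces are alike.
- stand: roll stand fixed to the desk: aluminium disc 90 mm across and 8 mm thick with an upright steel spindle of 20 mm diameter, tip 72 mm above the desk. Origin on the desk, on the spindle axis.
- mat: blue mat fixed to the desk, 140 x 140 x 4 mm. Origin at the centre of its underside on the desk; x and y along its sides.
- tray: yellow open waste tray fixed to the desk, 140 (x) x 130 (y) x 40 mm high, walls and floor 4 mm. Origin at the centre of its underside on the desk.
- tube_rack: bystander: red rack 70 x 140 x 50 mm with capped sample tubes standing out to 112 mm. Origin at the centre of its underside.
- scanner: bystander: grey and black hand scanner lying flat, about 180 x 50 x 34 mm. Origin on the desk below its middle, x along it towards its head.
- gel: bystander: hand-gel bottle, diameter 60, height 130 mm. Origin at the centre of its underside.
Mind the look-alikes: they are no part of the job. Leave any red look-alike of the roll alone. There is more than one size of the core; the job needs the larger.

How it is judged (in metres and radians):
On the way, in this order (a step that is already met when the one before it is completed fails the run):
1. the spent core lies in the waste tray, let go, with the roll still on its stand (x of core in the frame of tray between -0.066 and 0.066 m and y of core in the frame of tray between -0.061 and 0.061 m and height (world z) of core below 0.042 m and contact force between the fingers and core below 0.1 N and horizontal distance between roll and stand below 0.008 m and height (world z) of roll below 0.036 m), for 0.2 s.
2. the roll lies flat on the mat, let go (x of roll in the frame of mat between -0.06 and 0.06 m and y of roll in the frame of mat between -0.06 and 0.06 m and z of roll in the frame of mat below 0.03 m and angle between the z axis of roll and the z axis of mat, either way round below 0.1 rad and linear speed of roll below 0.02 m/s and contact force between the fingers and roll below 0.1 N), for 0.2 s.
At the end, for the whole second after the job is handed in: The roll rests on both bars of the cradle at rest: axis within 0.12 rad of the bars' direction, at most 8 mm from the backplate, centred within 6 mm across and seated within 5 mm in height; the spent core lies at rest in the yellow waste tray (x of roll in the frame of cradle between -0.03 and -0.018 m and y of roll in the frame of cradle between -0.006 and 0.006 m and z of roll in the frame of cradle between 0.029 and 0.039 m and angle between the z axis of roll and the x axis of cradle, either way round below 0.12 rad and linear speed of roll below 0.02 m/s and x of core in the frame of tray between -0.066 and 0.066 m and y of core in the frame of tray between -0.061 and 0.061 m and height (world z) of core below 0.042 m and linear speed of core below 0.05 m/s); the robot touches nothing.
It fails at once if the tube rack, scanner or gel bottle is moved by more than 25 mm or tipped (distance of any of tube_rack, scanner, gel from where it was at the start of the episode above 0.025 m or angle between any of tube_rack, gel's own z axis and vertical above 0.3 rad).
It also fails if it takes over 70 s, if anything falls off the work surface, if the arm or the gripper's body presses on something with over 40 N, if the wrist force passes 120 N, or if a joint passes its speed limit or range.

## Working session

There is one attempt and no reset: what is moved stays moved. The work goes in short steps, each a Python script; the robot and the scene stay as the last script left them, time stands still between calls to the robot, and variables do not carry over. Pictures are saved under pics/ and viewed, at most 10 in all, crops included, and the job is handed in when it is done.

```bash
mkdir -p pics; cat > h.py <<'E'
import numpy as np, cv2
from station import r
def snap(n,f):
    s=r.snapshot(n); cv2.imwrite(f'pics/{f}.png',s['frame'][:,:,::-1]); np.savez(f'pics/{f}.npz',**s); return s
def ray(s,u,v):
    R=np.array(s['R']);t=np.array(s['t']); d=R.T@np.array([(u-s['cx'])/s['fx'],(v-s['cy'])/s['fy'],1]); return -R.T@t,d
def plane(s,u,v,z):
    o,d=ray(s,u,v); return o+d*(z-o[2])/d[2]
def proj(s,X):
    c=np.array(s['R'])@np.array(X)+np.array(s['t']); return np.array([s['fx']*c[0]/c[2]+s['cx'],s['fy']*c[1]/c[2]+s['cy']])
E
python3 - <<'E'
from h import *
for n in('scene','top'):
    s=snap(n,n+'0'); print(n,s['fx'],-np.array(s['R']).T@s['t'])
E
```

```text
scene 470.7685568224451 [ 1.01754958 -0.7497627   0.68227902]
top 465.67285647810803 [0.41017458 0.00445286 1.29226565]
```

View pics/top0.png

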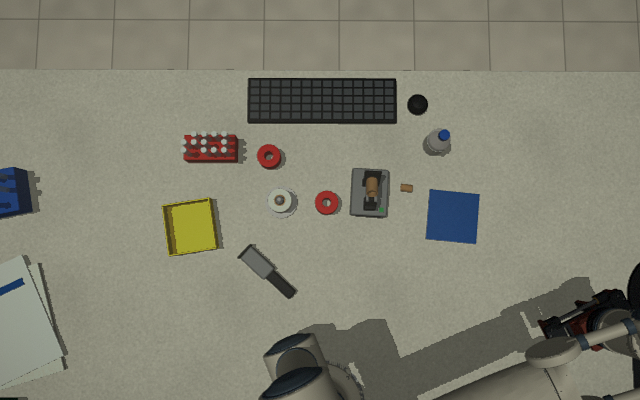

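View pics/scene0.png

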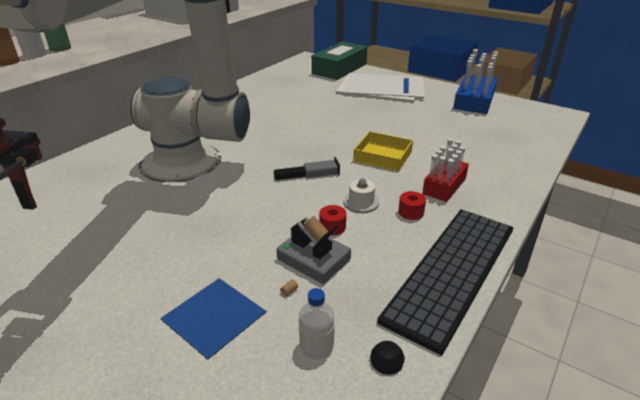

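The top view has +x up and +y left. It shows the stand with the white roll at (281,202), a red look-alike at (327,203), the dispenser with the large core at (370,190), the small core at (406,188), the mat at (453,216), the tray at (190,227), the scanner at (267,271) and the gel at (438,142). I'll compute positions from these and enlarge the dispenser.

```bash
python3 - <<'E'
from h import *
T=dict(np.load('pics/top0.npz'));S=dict(np.load('pics/scene0.npz'))
h=cv2.cvtColor(T['frame'],cv2.COLOR_RGB2HSV)
def big(m):
    c,_=cv2.findContours(m,0,2); return max(c,key=cv2.contourArea)
def rect(lo,hi,z,roi):
    m=cv2.inRange(h,lo,hi); k=np.zeros_like(m); x0,y0,x1,y1=roi; k[y0:y1,x0:x1]=m[y0:y1,x0:x1]
    b=cv2.boxPoints(cv2.minAreaRect(big(k))); P=np.array([plane(T,*p,z)[:2] for p in b]); e=P[1]-P[0];f=P[2]-P[1]
    print(P.mean(0).round(4),np.linalg.norm(e).round(3),np.degrees(np.arctan2(e[1],e[0])).round(1),np.linalg.norm(f).round(3))
rect((100,100,60),(125,255,255),.004,(400,170,500,260))
rect((20,120,60),(35,255,255),.04,(140,180,240,270))
rect((0,0,60),(179,60,150),.034,(345,160,395,222))
for n,p,z in(('roll',(280,201),.052),('red',(327,203),.044),('red2',(269,156),.044),('gel',(437,144),.1),('core',(371,187),.08),('small',(406,188),.01),('scan',(267,271),.02),('rack',(210,148),.05)): print(n,plane(T,*p,z).round(3))
a=cv2.resize(T['frame'][155:230,340:420],None,fx=7,fy=7,interpolation=2)[:,:,::-1]
b=cv2.resize(S['frame'][170:290,265:365],None,fx=5,fy=5,interpolation=2)[:,:,::-1]
a=cv2.resize(a,(400,375));b=cv2.resize(b,(400,480))
o=np.zeros((480,800,3),np.uint8);o[:375,:400]=a;o[:,400:]=b;cv2.imwrite('pics/crop.png',o)
E
```

```text
[ 0.5054 -0.3629] 0.139 -6.7 0.141
[0.4729 0.3549] 0.138 -82.0 0.143
[ 0.5723 -0.1297] 0.134 -89.7 0.167
roll [0.54  0.112 0.052]
red [ 0.536 -0.014  0.044]
red2 [0.664 0.144 0.044]
gel [ 0.686 -0.299  0.1  ]
core [ 0.575 -0.129  0.08 ]
small [ 0.582 -0.234  0.01 ]
scan [0.353 0.148 0.02 ]
rack [0.684 0.304 0.05 ]
```

View pics/crop.png

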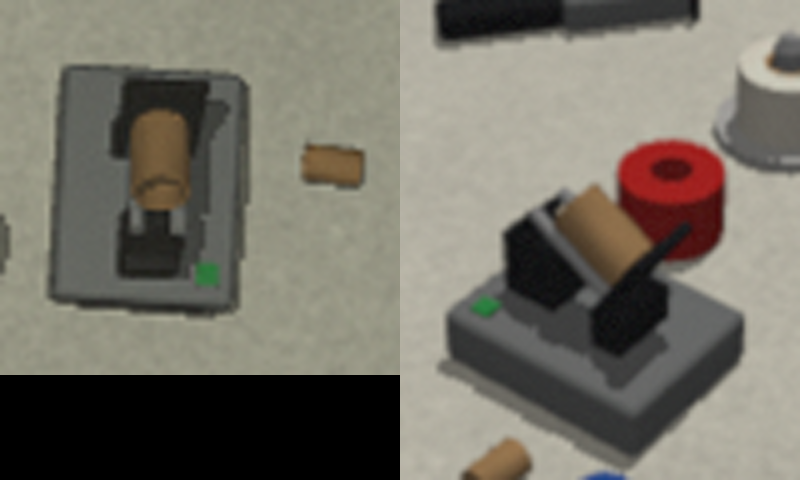

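The crop shows the cradle's high open end towards the robot (-x), with the backplate on the +x side. The core lies along the bars, low end at the backplate, and the small core lies separately on the desk. Next I'll check IK for the planned poses and move in for wrist views.

```bash
cat >> h.py <<'E'
from scipy.spatial.transform import Rotation as Ro
def eul(R): return Ro.from_matrix(R).as_euler('xyz',degrees=True)
def tool(zdir,ydir):
    z=np.array(zdir,float);z/=np.linalg.norm(z);y=np.array(ydir,float);y-=z*(y@z);y/=np.linalg.norm(y)
    return np.column_stack([np.cross(y,z),y,z])
def tcp(g,R): return np.array(g)-0.163*R[:,2]
E
python3 - <<'E'
from h import *
print(r.sense()['orientation'])
for sg in(1,-1):
  for tilt in(32,40,50,60):
    a=np.radians(tilt)
    R=tool((np.cos(a),0,-np.sin(a)),(0,sg,0))
    for g in((.565,-.13,.1025),(.525,-.13,.19)):
        q=r.inverse_kinematics(tcp(g,R),eul(R)); print(sg,tilt,None if q is None else np.round(q,0))
for sg in(1,-1):
  R=tool((0,0,-1),(0,sg,0))
  for g in((.54,.112,.03),(.505,-.363,.03),(.47,.355,.06),(.57,-.13,.25)):
    q=r.inverse_kinematics(tcp(g,R),eul(R)); print(sg,g,None if q is None else np.round(q,0))
R=tool((0,0,-1),(0,-1,0))
for n,g in(('w_roll',(.50,.112,.24)),('w_cr',(.53,-.13,.24))):
    r.reach(tcp(g,R),eul(R)); snap('wrist',n)
a=np.hstack([cv2.resize(cv2.imread(f'pics/{n}.png'),None,fx=.625,fy=.625) for n in('w_roll','w_cr')]);cv2.imwrite('pics/w.png',a)
print(r.sense()['clock'])
E
```

```text
[-1.79900095e+02 -3.05678207e-03  2.62295564e+01]
1 32 [ -31.  -38.  136.   46.   37. -147.]
1 32 None
1 40 [ -28.  -34.  130.   32.   43. -134.]
1 40 [ -32.  -46.  127.   29.   57. -129.]
1 50 [ -25.  -28.  122.   21.   51. -123.]
1 50 [ -28.  -38.  119.   20.   64. -121.]
1 60 [ -23.  -21.  113.   13.   61. -116.]
1 60 [ -25.  -30.  110.   13.   72. -116.]
-1 32 [-31. -38. 136.  46.  37.  33.]
-1 32 None
-1 40 [-28. -34. 130.  32.  43.  46.]
-1 40 [-32. -46. 127.  29.  57.  51.]
-1 50 [-25. -28. 122.  21.  51.  57.]
-1 50 [-28. -38. 119.  20.  64.  59.]
-1 60 [-23. -21. 113.  13.  61.  64.]
-1 60 [-25. -30. 110.  13.  72.  64.]
1 (0.54, 0.112, 0.03) [  8.   1.  96.   0.  82. -82.]
1 (0.505, -0.363, 0.03) [ -39.   12.   85.    0.   83. -129.]
1 (0.47, 0.355, 0.06) [ 34.   6.  88.   0.  86. -56.]
1 (0.57, -0.13, 0.25) [ -16.    3.   72.    0.  105. -106.]
-1 (0.54, 0.112, 0.03) [ 8.  1. 96. -0. 82. 98.]
-1 (0.505, -0.363, 0.03) [-39.  12.  85.  -0.  83.  51.]
-1 (0.47, 0.355, 0.06) [ 34.   6.  88.  -0.  86. 124.]
-1 (0.57, -0.13, 0.25) [-16.   3.  72.  -0. 105.  74.]
3.625
```

View pics/w.png

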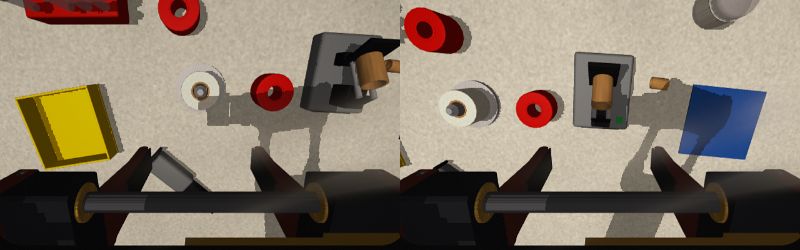

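Left half, from over the stand: roll at (201,90) and tray at (78,125). Right half, from over the cradle: core at (602,88), bars below it, and mat at (722,120). I'll measure the roll, core and housing at full resolution.

```bash
python3 - <<'E'
from h import *
C=dict(np.load('pics/w_cr.npz'));W=dict(np.load('pics/w_roll.npz'))
print('cam',-C['R'].T@C['t'], C['R'].round(2).tolist())
def comps(S,lo,hi,z,amin=60,roi=None):
    h=cv2.cvtColor(S['frame'],cv2.COLOR_RGB2HSV); m=cv2.inRange(h,lo,hi)
    m[250:]=0
    n,l,st,ce=cv2.connectedComponentsWithStats(m)
    for i in range(1,n):
        if st[i,4]>amin:
            pts=np.argwhere(l==i)[:,::-1].astype(np.float32); rc=cv2.minAreaRect(pts)
            b=np.array([plane(S,*p,z)[:2] for p in cv2.boxPoints(rc)]).round(4)
            print(st[i].tolist(),ce[i].round(1),'c',plane(S,*rc[0],z)[:2].round(4),'box',b.tolist())
print('brown C');comps(C,(8,90,60),(18,255,255),.095)
print('yellow W');comps(W,(22,140,90),(34,255,255),.04,500)
print('blue C');comps(C,(105,120,40),(125,255,255),.004,500)
# roll white: low saturation bright
for S,n in((W,'W'),(C,'C')):
    h=cv2.cvtColor(S['frame'],cv2.COLOR_RGB2HSV)
    p=proj(S,(.54,.112,.052)); u,v=p.astype(int); print(n,p,h[v-30:v+31:5,u-40:u+41:8,2].tolist())
c=[cv2.resize(S['frame'][y0:y0+130,x0:x0+130],None,fx=3,fy=3,interpolation=2)[:,:,::-1] for S,x0,y0 in((C,265,70),(W,255,80))]
cv2.imwrite('pics/c2.png',np.hstack(c))
E
```

```text
cam [ 0.60520019 -0.1303723   0.38275181] [[0.0, -1.0, -0.0], [-0.96, -0.0, 0.27], [-0.27, 0.0, -0.96]]
brown C
[306, 118, 35, 58, 1822] [323.5 147.1] c [ 0.5761 -0.1317] box [[0.551, -0.1149], [0.6017, -0.1185], [0.6001, -0.1477], [0.5492, -0.1456]]
[399, 123, 32, 22, 559] [414.6 133.3] c [ 0.5878 -0.212 ] box [[0.5814, -0.1978], [0.5973, -0.1987], [0.594, -0.226], [0.5781, -0.2255]]
[78, 160, 29, 29, 181] [ 94.9 173. ] c [0.5518 0.0784] box [[0.5596, 0.0919], [0.5685, 0.0724], [0.5439, 0.0648], [0.5346, 0.0846]]
yellow W
[23, 137, 152, 113, 9771] [110.4 195.2] c [0.4785 0.3594] box [[0.5298, 0.4309], [0.5665, 0.306], [0.4228, 0.2819], [0.3768, 0.4212]]
blue C
[446, 136, 140, 114, 11241] [513.3 193.2] c [ 0.5077 -0.3672] box [[0.4433, -0.2887], [0.5822, -0.2875], [0.5668, -0.4391], [0.4246, -0.456]]
W [320.14978679 148.37414102] [[186, 193, 192, 161, 206, 205, 206, 128, 107, 155, 190], [196, 191, 189, 205, 206, 204, 205, 206, 106, 98, 192], [192, 191, 206, 207, 205, 206, 205, 205, 208, 109, 175], [191, 189, 205, 205, 170, 133, 171, 205, 206, 107, 93], [193, 188, 205, 205, 97, 95, 68
[... 510 characters left out ...]
198, 204, 210, 221, 222, 108, 82, 82, 82, 102], [202, 208, 205, 218, 219, 219, 220, 154, 84, 78, 81], [201, 201, 218, 219, 218, 219, 220, 219, 81, 80, 84], [212, 210, 219, 219, 204, 161, 220, 220, 227, 83, 82], [210, 198, 219, 219, 54, 49, 158, 218, 220, 79, 83], [203, 213, 219, 111, 95, 77, 47, 221, 220, 81, 79], [208, 209, 219, 153, 83, 84, 46, 217, 219, 87, 81], [204, 208, 219, 157, 62, 83, 45, 221, 220, 79, 82], [203, 204, 203, 219, 188, 158, 172, 219, 220, 77, 79], [199, 209, 198, 219, 220, 220, 220, 219, 219, 82, 82], [205, 211, 211, 210, 220, 219, 220, 219, 144, 185, 189], [197, 204, 206, 203, 209, 218, 220, 177, 183, 183, 188], [208, 202, 199, 203, 206, 205, 210, 215, 206, 205, 206]]
```

View pics/c2.png

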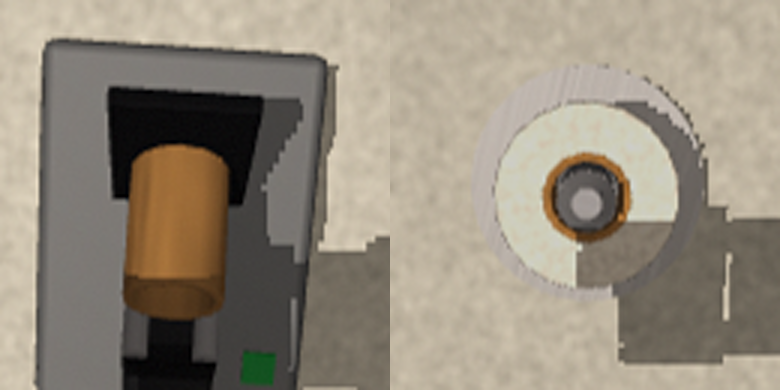

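Left crop: backplate top edge from (301,99) to (353,103) in the full image; core front end centred near (323,168), with bars below it. Right crop: roll circle centred at about (320.7,145.2).

```bash
python3 - <<'E'
from h import *
C=dict(np.load('pics/w_cr.npz'));W=dict(np.load('pics/w_roll.npz'));T=dict(np.load('pics/top0.npz'))
print('roll',plane(W,320.7,145.2,.052), 'right/left',plane(W,290,145,.052),plane(W,351.3,145,.052))
a,b=plane(C,301.5,99.3,.103),plane(C,352.5,102.7,.103);print('plate',a,b,np.linalg.norm(a-b),(a+b)/2,np.degrees(np.arctan2(*(a-b)[:2])))
# housing corners (top surface z=.034)
p,q=plane(C,265+44/3,70+42/3,.034),plane(C,265+326/3,70+60/3,.034);print('housing',p,q,np.linalg.norm(p-q),(p+q)/2,np.degrees(np.arctan2(*(p-q)[:2])))
# bar outer edges near tips, z~.092
for u in(122,147,192,217): print(plane(C,265+u/3,70+358/3,.0927).round(4))
# core silhouettes
for u,v,z in((131,155,.09),(227,155,.09),(124,290,.107),(224,290,.107)):print(plane(C,265+u/3,70+v/3,z).round(4))
E
```

```text
roll [0.54322006 0.11143287 0.052     ] right/left [0.54342056 0.1428473  0.052     ] [0.54342417 0.08012368 0.052     ]
plate [ 0.61589168 -0.11317989  0.103     ] [ 0.61323817 -0.15576688  0.103     ] 0.04266957317845792 [ 0.61456493 -0.13447338  0.103     ] 3.565380566338798
housing [ 0.6334523  -0.08675998  0.034     ] [ 0.62774604 -0.18351012  0.034     ] 0.09691827570490032 [ 0.63059917 -0.13513505  0.034     ] 3.37535582544453
[ 0.5364 -0.1152  0.0927]
[ 0.5364 -0.1229  0.0927]
[ 0.5364 -0.1369  0.0927]
[ 0.5364 -0.1447  0.0927]
[ 0.5975 -0.1184  0.09  ]
[ 0.5975 -0.1469  0.09  ]
[ 0.56   -0.1167  0.107 ]
[ 0.5601 -0.1457  0.107 ]
```

```bash
python3 - <<'E'
from h import *
y=np.radians(-3.4); D=lambda a,s=-1: tool((0,0,-1),(-np.sin(a)*s,np.cos(a)*s,0))
R=D(y); g=np.array([.572,-.1322,.101])
r.reach(tcp(g+[0,0,.08],R),eul(R)); r.servo_line(tcp(g,R),speed=.1)
r.grab(12); s=r.sense(); print(s['opening'],s['gripper_force'],s['contact_force'])
r.servo_line(tcp(g+[0,0,.1],R)); print(r.sense()['opening'])
R2=D(np.radians(8)); t=np.array([.475,.355,.066])
r.reach(tcp(t+[0,0,.12],R2),eul(R2)); r.servo_line(tcp(t,R2),speed=.15); print(r.sense()['opening'],r.sense()['gripper_force'])
r.let_go(); r.servo_line(tcp(t+[0,0,.12],R2),speed=.25)
R=D(0);r.reach(tcp((.50,.112,.24),R),eul(R)); snap('wrist','w2');snap('top','top2');print(r.sense()['clock'])
E
```

```text
0.029668701397116866 11.99850172852166 [0.69094983 4.54704611 1.27235353]
0.029642006192730042
0.029731376683927568 11.997501777950674
12.1917
```

View pics/w2.png

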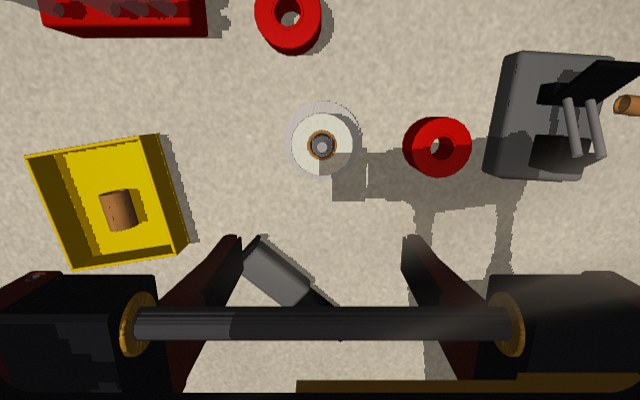

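The core lies in the tray at (118,210), and the empty cradle shows its two bars at about (570,130) and (592,128). Next is the roll.

```bash
python3 - <<'E'
from h import *
R=tool((0,0,-1),(0,-1,0)); g=np.array([.5432,.1114,.036])
r.reach(tcp(g+[0,0,.09],R),eul(R)); r.servo_line(tcp(g,R),speed=.12)
r.grab(20); s=r.sense(); print(s['opening'],s['contact_force'])
r.servo_line(tcp(g+[0,0,.13],R),speed=.12); print(r.sense()['opening'],r.sense()['contact_force'])
m=np.array([.5055,-.365,.034])
r.reach(tcp(m+[0,0,.12],R),eul(R)); r.servo_line(tcp(m+[0,0,.02],R),speed=.15); r.servo_line(tcp(m,R),speed=.03);print(r.sense()['contact_force'])
r.let_go(); r.servo_line(tcp(m+[0,0,.1],R),speed=.2)
R=tool((0,0,-1),(0,-1,0))
r.reach(tcp((.46,-.365,.2),R),eul(R)); snap('wrist','w3')
r.reach(tcp((.50,-.132,.22),R),eul(R)); snap('wrist','w4');print(r.sense()['clock'])
o=np.vstack([cv2.resize(cv2.imread(f'pics/{n}.png')[y0:y0+150,x0:x0+270],None,fx=2.9,fy=2,interpolation=2)[:,:780] for n,x0,y0 in(('w3',185,60),('w4',185,40))]);cv2.imwrite('pics/c3.png',o[:600])
E
```

```text
0.06444488636688317 [-1.26071792  0.47784293  2.04677143]
0.06448313634123132 [ 0.28028131  0.27355716 -0.87716314]
[ 0.10769454 -0.37263288 -2.22328112]
21.425
```

View pics/c3.png

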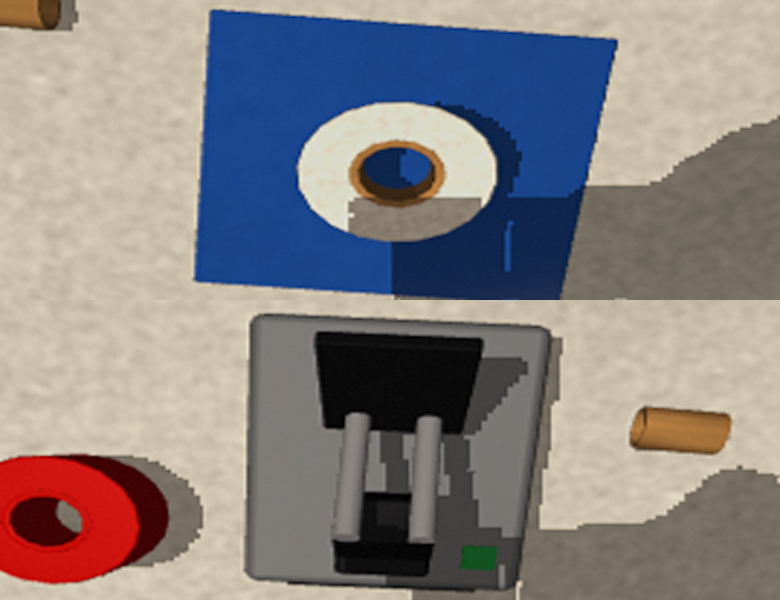

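The roll lies flat on the mat, centre about (322,146) in the full image. In the cradle picture the bars run from (308,97) and (333,99) at the backplate to tips at (304,160) and (331,160).

```bash
python3 - <<'E'
from h import *
A=dict(np.load('pics/w3.npz'));C=dict(np.load('pics/w4.npz'))
print('roll',plane(A,322.1,146,.048))
f=lambda c,z: plane(C,185+c[0]/2.9,40+(c[1]-300)/2,z)
b=[f((357,414),.066),f((429,418),.066),f((346,541),.0905),f((424,541),.0905)]
print(np.round(b,4)); print('mid base',(b[0]+b[1])/2,'mid tip',(b[2]+b[3])/2, 'sep',np.linalg.norm(b[0]-b[1]),np.linalg.norm(b[2]-b[3]))
print('plate top',f((317,333),.103),f((482,341),.103),'plate base',f((325,427),.06),f((463,432),.06))
for p in ((253,317),(550,329)): print('house',f(p,.034))
be=np.radians(20); ya=np.radians(-3.4)
for be in(15,20,25,30):
  a=np.radians(32+be); R=tool((np.cos(a)*np.cos(ya),np.cos(a)*np.sin(ya),-np.sin(a)),(-np.sin(ya)*-1,-np.cos(ya),0))
  cx=np.array([np.cos(.5585)*np.cos(ya),np.cos(.5585)*np.sin(ya),-np.sin(.5585)]);cz=np.array([np.sin(.5585)*np.cos(ya),np.sin(.5585)*np.sin(ya),np.cos(.5585)])
  O=np.array([.586,-.1327,.062])
  for x,z in((-.027,.034),(-.032,.09),(-.06,.11)):
    q=r.inverse_kinematics(tcp(O+x*cx+z*cz,R),eul(R));print(be,x,z,None if q is None else np.round(q))
E
```

```text
roll [ 0.50546886 -0.36645675  0.048     ]
[[ 0.588  -0.1216  0.066 ]
 [ 0.5864 -0.1435  0.066 ]
 [ 0.5357 -0.1188  0.0905]
 [ 0.5357 -0.1417  0.0905]]
mid base [ 0.58719675 -0.13253521  0.066     ] mid tip [ 0.53568174 -0.13026122  0.0905    ] sep 0.021908835794484955 0.022871212280049562
plate top [ 0.61507118 -0.11316545  0.103     ] [ 0.61234776 -0.15560175  0.103     ] plate base [ 0.58271041 -0.11135452  0.06      ] [ 0.5805805  -0.15431303  0.06      ]
house [ 0.63257427 -0.08715997  0.034     ]
house [ 0.62746432 -0.18339399  0.034     ]
15 -0.027 0.034 [-24. -28. 122.  19.  46.  61.]
15 -0.032 0.09 [-22. -25. 115.  17.  50.  65.]
15 -0.06 0.11 [-23. -29. 114.  16.  54.  66.]
20 -0.027 0.034 [-23. -25. 118.  15.  51.  65.]
20 -0.032 0.09 [-21. -22. 111.  13.  55.  68.]
20 -0.06 0.11 [-22. -25. 110.  13.  59.  68.]
25 -0.027 0.034 [-22. -21. 114.  12.  56.  68.]
25 -0.032 0.09 [-20. -19. 107.  11.  61.  70.]
25 -0.06 0.11 [-21. -21. 106.  11.  64.  71.]
30 -0.027 0.034 [-21. -18. 109.   9.  61.  70.]
30 -0.032 0.09 [-20. -15. 102.   8.  66.  72.]
30 -0.06 0.11 [-20. -17. 101.   8.  70.  72.]
```

```bash
cat >> h.py <<'E'
ya=np.radians(-3.2);al=np.radians(32);be=np.radians(20)
Rz=Ro.from_euler('z',ya).as_matrix()
cx=Rz@[np.cos(al),0,-np.sin(al)];cy=Rz@[0,1,0];cz=np.cross(cx,cy)
O=np.array([.586,-.1323,.062])
Rf=tool(Rz@[np.cos(al+be),0,-np.sin(al+be)],-cy)
def P(x,z,y=0): return tcp(O+x*cx+y*cy+z*cz,Rf)
E
python3 - <<'E'
from h import *
R=tool((-np.sin(be),0,-np.cos(be)),(0,-1,0)); g=np.array([.5055,-.3660,.032])
up=g-R[:,2]*.08
r.reach(tcp(up,R),eul(R)); r.servo_line(tcp(g,R),speed=.12)
r.grab(25); print(r.sense()['opening'],r.sense()['contact_force'])
r.servo_line(tcp(g+[0,0,.17],R),speed=.2)
r.reach(P(-.036,.1),eul(Rf)); s=r.sense();print(s['opening'],s['contact_force'])
r.servo_line(P(-.034,.045),speed=.1); f0=np.array(r.sense()['contact_force']);B=np.array([cx,cy,cz])
print('f0',B@f0)
snap('scene','s5');snap('wrist','w5')
z=.045
while z>.0335:
    z-=.0015; r.servo_line(P(-.034,z),speed=.03); f=B@(np.array(r.sense()['contact_force'])-f0); print(round(z,4),f.round(1))
    if f[2]>6: break
print(r.sense()['clock'])
E
python3 - <<'E'
import cv2,numpy as np
a=cv2.imread('pics/s5.png')[150:290,245:385];b=cv2.imread('pics/w5.png')
cv2.imwrite('pics/c5.png',np.hstack([cv2.resize(a,(400,400)),cv2.resize(b,(400,250))[:400] if 0 else cv2.copyMakeBorder(cv2.resize(b,(400,250)),0,150,0,0,0)]))
E
```

```text
0.06482683207597843 [-0.01934141  0.54994808  2.18280027]
0.06451658422483221 [-0.39625426 -1.54359246 -1.26838523]
f0 [ 1.28008726  0.07607022 -1.04249905]
0.0435 [-0.1 -0.5  0.3]
0.042 [-0.2  0.1  0.2]
0.0405 [-0.7 -0.2  0.1]
0.039 [-1.2 -0.1  0.3]
0.0375 [ 0.  -1.4  0.3]
0.036 [-0.8 -0.8  0.1]
0.0345 [-0.3  0.5  4.1]
0.033 [0.2 2.3 8. ]
28.575
```

View pics/c5.png

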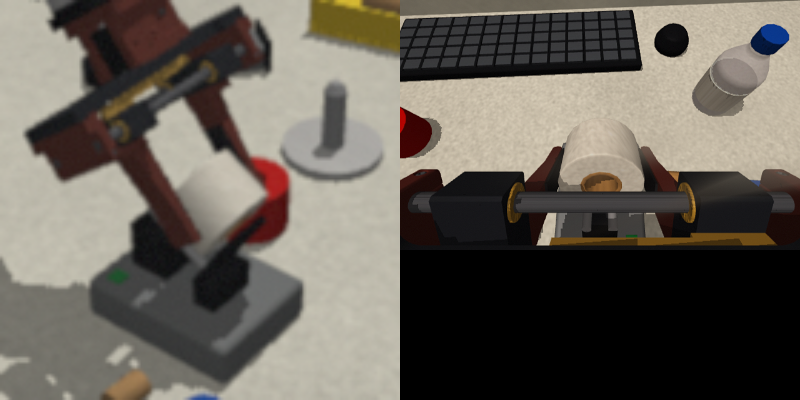

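The roll sits above the bars, held by its sides (about (225,200) in the left half), and contact came at the expected height. Now I'll push it to the backplate.

```bash
python3 - <<'E'
from h import *
B=np.array([cx,cy,cz]); z=.0345; r.servo_line(P(-.034,z),speed=.03); f0=np.array(r.sense()['contact_force']); print(B@f0)
x=-.034
while x<-.020:
    x+=.001; r.servo_line(P(x,z),speed=.03); f=B@(np.array(r.sense()['contact_force'])-f0); print(round(x,4),f.round(1))
    if f[0]<-7: break
r.let_go(); r.wait(.5)
r.servo_line(P(x,z)-Rf[:,2]*.13,speed=.15)
snap('scene','s6');snap('top','top6');snap('wrist','w6');print(r.sense()['clock'])
for n in('s6','top6','w6'): pass
a=cv2.imread('pics/s6.png')[160:300,245:385];b=cv2.imread('pics/w6.png');c=cv2.imread('pics/top6.png')[130:230,300:420]
cv2.imwrite('pics/c6.png',np.hstack([cv2.resize(a,(400,550)),np.vstack([cv2.resize(b,(400,250)),cv2.resize(c,(400,300))])]))
E
```

```text
[-0.10237492  2.55899103  6.43693386]
-0.033 [-0.7 -1.  -0.8]
-0.032 [-2.1 -0.1  1.3]
-0.031 [-1.9  0.3  0.2]
-0.03 [-1.7  0.8  0.4]
-0.029 [-0.7  1.  -0.7]
-0.028 [-10.1   2.   -0.3]
32.5667
```

View pics/c6.png

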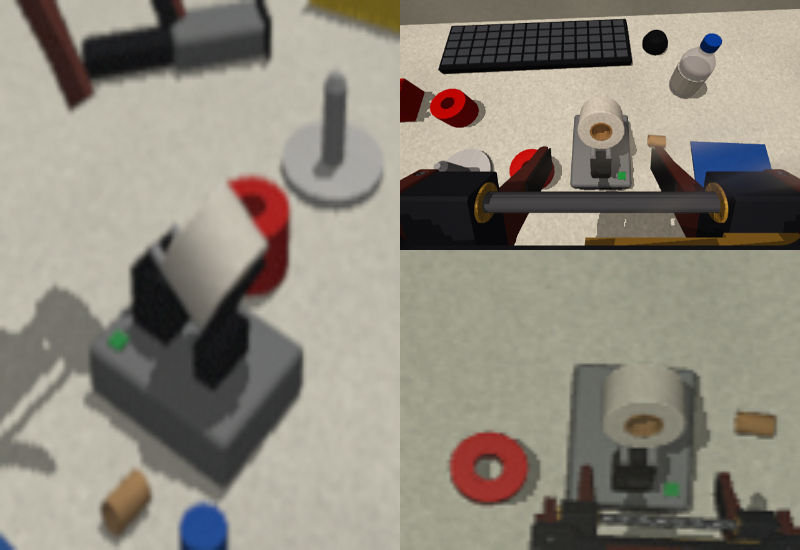

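The roll rests on both bars, flush against the backplate (left half, about (215,255)). Backplate contact came exactly at the predicted position, and the gripper is clear of everything.

```bash
python3 -c "
from h import *
print(r.sense()['contact_force']);print(r.hand_in())"
```

```text
[-0.07698911  0.08209942 -0.44866071]
the job is handed in; nothing more can be done
None
```

I've handed the job in, with no verdict returned: the spent core is in the yellow tray, and the fresh roll, regripped from the mat, sits on both bars against the backplate at about 33 s on the robot's clock.

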